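Press the missing border tile onto its studs

TASK

One place on the tiled border strip is still bare and shows its two metal studs. Pick up the loose long tile, set it lengthwise over the two studs and press it down until it is fully home on the strip, in line with its neighbours; lay it down under control, do not drop it. Leave the short tile and the square tile where they lie.

Things in the scene. Friction and masses are not known exactly. Their poses are not given: they have to be found in the camera images.
- tile_long: Tile to fit: loose oblong white glazed tile, 120 mm long (x axis), 48 wide (y), 32 thick (z up), about 0.26 kg, flat top with faint grey lines, face up on the table. Origin: centre of its underside. Grip it across its 48 mm width. In its underside two open sockets 30 mm either side of the middle along x, each 32 x 32 mm, 22 deep. Fits either way round.
- bare_place (a point): Bare place, any of 3 on a fixed low strip (18 mm high, 56 wide): centre of its dark pad's top, 22 mm above the table, where the tile's underside rests; x along the strip, y across. 18 mm high studs at x = +-30 mm, 10 mm tips, sprung clips at their sides: own weight leaves the tile about 5 mm proud, 10 to 17 N drives it home. Fixed tiles (tops 54 mm up) stand 15 mm off its ends; sides free.
- tile_short: Bystander: a loose white tile of the same make but only 76 mm long (x), 48 mm wide (y), 32 mm thick. Origin: centre of its underside. Not to be moved.
- tile_square: Bystander: a loose white square tile, 92 by 92 mm, 32 mm thick. Origin: centre of its underside. Not to be moved.

How it is judged:
At the end, for the whole second after the job is handed in: The long tile sits face up on the bare place, its underside within 3 mm of the pad, its centre within 12 mm of the place's centre, its length within 0.2 rad of the strip's line, tilted less than 0.08 rad, and at rest (z of tile_long in the frame of bare_place between -0.003 and 0.003 m and horizontal distance between tile_long and bare_place below 0.012 m and angle between the x axis of tile_long and the x axis of bare_place, either way round below 0.2 rad and angle between tile_long's own z axis and vertical below 0.08 rad and linear speed of tile_long below 0.02 m/s); the robot touches nothing.
It fails at once if the short tile is moved by more than 30 mm (distance of tile_short from where it was at the start of the episode above 0.03 m).
It fails at once if the square tile is moved by more than 30 mm (distance of tile_square from where it was at the start of the episode above 0.03 m).
It fails at once if the long tile is dropped (falls free, touching nothing, faster than 0.4 m/s) (contact force between tile_long and anything else below 0.05 N and linear speed of tile_long above 0.4 m/s).
It also fails if it takes over 48 s, if anything falls off the work surface, if the arm or the gripper's body presses on something with over 40 N, if the wrist force passes 120 N, or if a joint passes its speed limit or range.

ROBOT

A 6-joint arm with a two-finger parallel gripper is mounted at the origin on the work surface. World frame = base frame: x ahead of the robot, y to its left, z up, the work surface at z = 0. Lengths are in m, angles in rad, forces in N, time in s.
With the tool pointing down it reaches from about 0.325 to 0.75 m from the base axis. Payload 7.6 kg.
Tool frame: the origin (TCP) lies midway between the tips of the shut fingers; the grasp point (between the pads) lies 19 mm behind it; z points along the fingers, y is the line along which they close (so a half turn about z gives the same grasp; the last joint's range is limited). The gripper opens to 85 mm and grips with 20 to 120 N. Pads are 22 mm wide; open, the fingers measure 114 mm over their backs; the gripper's body (76 mm by 85 mm) begins 54 mm behind the grasp point. The pads swing forward as they close: fully open they stand 13 mm farther back than shut.
Start: joints at [1.077, 0.052, 1.401, -0, 1.689, -0.07], TCP at [0.216, 0.479, 0.231] pointing down, gripper open.
Joint ranges: [-2.9, 2.9], [-0.91, 2.17], [0.12, 2.37], [-1.06, 4.2], [0.26, 2.73], [-2.93, 2.93]. Speed limits (rad/s): [2.57, 2.57, 3.01, 3.14, 3.14, 3.14].

INTERFACE

Orientations are given as a unit quaternion [x, y, z, w].
In Python, from plant import robot gives the robot as it stands. The module is installed in compiled form; this text tells all that it offers.
- The arm moves only by the tool servo_tool, never from a script. Its argument "commands" is a list of rows, each a list of 3 entries, a list of its own where there are three numbers: the shift along the tool's x, y, z each as a share of 0.025 m, from -1 to 1, then the turn about the tool's z as a share of 0.08 rad, from -1 to 1, then the closure, from 0 (fully open) to 1 (shut). A call has 1 to 20 rows; each row shifts and turns the commanded pose from where the row before left it, along the tool's axes as they then stand; what a row does not reach is not made up. A row lasts 1/10 s, in which the tool goes at most 50 mm and 8.59 degrees, less where a joint would pass 70% of its speed; a pose out of reach is approached as far as the arm can. A call with a number of a shift or a turn outside -1 to 1 is refused whole. A call with a gripper value outside its range is refused whole. The fingers move at their own pace and stop on an object; "newtons" is the grip in N (left out, the last holds). Time passes only in rows, so rows that do not move let the fingers close. It gives the time, the measured TCP pose, the force, the opening and the grip force at its end, in the units of the state.
- robot.sense(): the state, without advancing time (a new reading comes with each control period).
- robot.grab_frame(name): name is "side" or "top"; returns a dict with "pixels" (480x640x3 uint8, red, green, blue), "camera_matrix" (3x3 intrinsics, pixels), "eye" and "attitude" of the camera in the world. Camera axes: x right, y down, z forward; pixel columns grow to the right and rows downward; lengths in m; the calibration is good to about 2 mm. A picture is of the moment at which its call begins. There is no depth.
- robot.close_job(): hands the job in; it is judged then, once.
The state is a dict: "time": time; "joint_pos": joint angles; "dq": joint speeds; "tau": joint torques, N m; "ee_pos": TCP position; "eef_rot": TCP orientation; "wrist_force": force on the tool from outside, world axes, zero at the start; "moment": the same for the moment, N m; "finger_gap": finger opening in m; "grasp_force": force on a finger pad.
Only numpy, scipy, OpenCV 4.12 (cv2) and the standard library are available. Lean on these libraries where they do the work, as an engineer would, in place of code of your own. Each camera call takes 0.05 s, during which the arm holds its last target. There are 200 camera calls.

## Working session

There is one attempt and no reset: what is moved stays moved. The work goes in short steps, Python scripts to look and compute and a tool call to move; the robot and the scene stay as the last step left them, time stands still between calls to the robot, and variables do not carry over. Pictures are saved under pics/ and viewed, at most 10 in all, crops included, and the job is handed in when it is done.

Besides the shell and the picture viewer there is one more tool, called after "Call:" as name(argument=value, ...) on one line, values as JSON. servo_tool: Moves the arm, as the interface text tells. Shift numbers are shares of 0.025 m and turn numbers shares of 0.08 rad, none past 1 either way. Its arguments: {"type":"object","properties":{"commands":{"type":"array"},"newtons":{"type":"number"}},"required":["commands"]}

```bash
mkdir -p pics; cat > h.py <<'E'
import numpy as np,cv2
from scipy.spatial.transform import Rotation as R
from plant import robot
def grab(n):
    f=robot.grab_frame(n); f['K']=np.array(f['camera_matrix']); a=np.array(f['attitude'])
    f['R']=R.from_quat(a).as_matrix() if a.size==4 else a.reshape(3,3); f['e']=np.array(f['eye']); return f
def ray(f,uv,z):
    d=f['R']@np.linalg.inv(f['K'])@np.array([uv[0],uv[1],1.]); return f['e']+d*(z-f['e'][2])/d[2]
def proj(f,p):
    c=f['K']@(f['R'].T@(np.array(p)-f['e'])); return c[:2]/c[2]
def save(f,name): cv2.imwrite('pics/'+name,cv2.cvtColor(f['pixels'],cv2.COLOR_RGB2BGR))
E
python3 - <<'E'
from h import *
for n in('top','side'):
    f=grab(n); save(f,n+'1.png'); print(n,f['e'],f['R'].round(3).tolist(),f['K'].tolist())
s=robot.sense();print(s)
E
```

```text
top [0.34720098 0.00142508 0.96117082] [[0.054, -0.978, 0.2], [-0.999, -0.054, 0.005], [0.005, -0.2, -0.98]] [[500.6115160695114, 0.0, 320.5445838372834], [0.0, 500.6115160695114, 238.2506569816178], [0.0, 0.0, 1.0]]
side [ 0.38790384 -0.52441543  0.68735967] [[0.966, -0.202, 0.16], [-0.257, -0.72, 0.645], [-0.015, -0.664, -0.747]] [[552.4317517895031, 0.0, 329.34281533267176], [0.0, 552.4317517895031, 237.64888843509237], [0.0, 0.0, 1.0]]
{'time': 0.1, 'joint_pos': array([ 1.07668998e+00,  5.27765324e-02,  1.40160415e+00, -4.31046312e-06,
        1.68857706e+00, -7.03139226e-02]), 'dq': array([ 2.17240857e-04,  1.03037582e-03, -2.64877824e-03, -6.31826732e-04,
       -6.77164111e-05,  8.53545761e-05]), 'tau': array([ 1.31293509e-03, -3.82580137e+01, -3.60985565e+01, -2.62420195e-05,
        4.72617146e-03, -4.67981195e-06]), 'ee_pos': array([0.21575589, 0.47833653, 0.23056481]), 'eef_rot': array([ 2.10314275e-01,  9.77633592e-01, -6.56137216e-04, -1.88017525e-04]), 'wrist_force': array([ 0.1166875 , -0.12168638, -0.68580075]), 'moment': array([ 0.03823171, -0.01814819, -0.01343428]), 'grasp_force': 0.0, 'finger_gap': 0.08554765378677086}
```

View pics/top1.png

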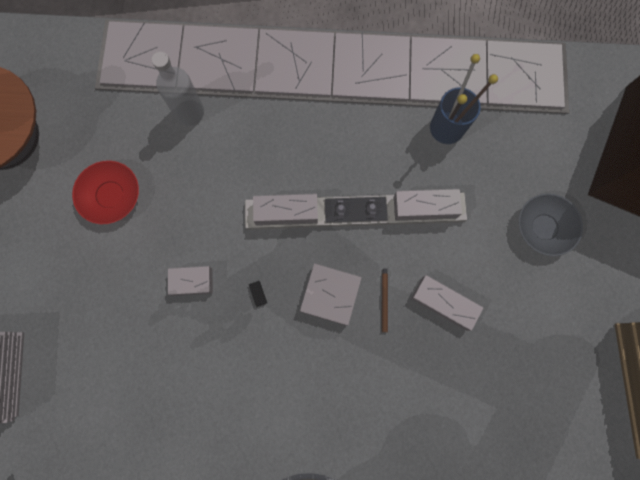

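View pics/side1.png

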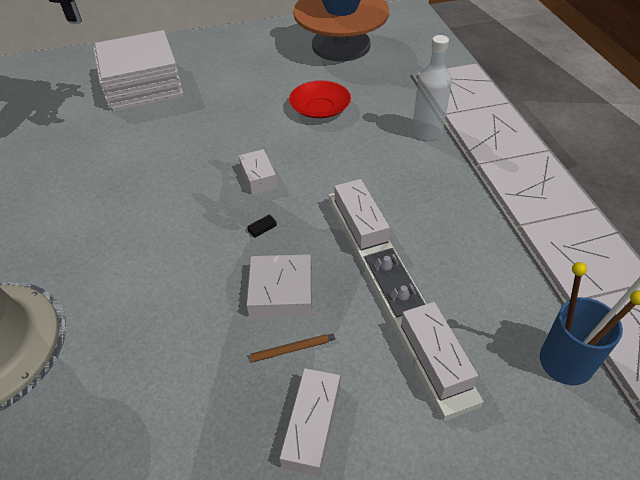

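The top view shows the long tile at about (448,303), the bare pad with two studs at (340,209) and (372,208), the short tile at (189,280) and the square tile at (330,295). The side view agrees: long tile at (312,418), studs at (386,264) and (402,293).

```bash
python3 - <<'E'
from h import *
rois={'top':{'long':(400,265,500,340,.032),'fixL':(240,185,322,232,.054),'fixR':(393,182,470,225,.054)},
'side':{'long':(275,360,350,475,.032),'fixL':(325,175,392,250,.054),'fixR':(400,300,480,400,.054)}}
for n in rois:
    f=grab(n); g=cv2.medianBlur(cv2.cvtColor(f['pixels'],cv2.COLOR_RGB2GRAY),5)
    for k,(a,b,c,d,z) in rois[n].items():
        s=g[b:d,a:c]; 
        # top face brightness: peak of upper histogram
        px=s[s>np.percentile(s,60)]; t0=np.median(s[s>120]); 
        for t in (t0-12,t0-25):
            m=(s>t).astype(np.uint8); cs=max(cv2.findContours(m,0,2)[0],key=cv2.contourArea)
            w=np.array([ray(f,(p[0][0]+a,p[0][1]+b),z)[:2] for p in cs],np.float32)
            (c0,wh,_)=cv2.minAreaRect(w); bx=cv2.boxPoints(cv2.minAreaRect(w)); e=max((bx[1]-bx[0],bx[2]-bx[1]),key=np.linalg.norm)
            print(n,k,t,np.round(c0,4),np.round(wh,4),round(float(np.arctan2(e[1],e[0])),3))
    for i,uv in enumerate({'top':[(340,207),(372,207)],'side':[(387,259),(403,288)]}[n]): print('stud',ray(f,uv,.04)[:2].round(4))
E
```

```text
top long 127.0 [ 0.4295 -0.2356] [0.1183 0.0463] 1.098
top long 114.0 [ 0.4296 -0.2358] [0.12  0.048] 1.098
top fixL 123.0 [0.5843 0.0798] [0.058  0.1425] -1.517
top fixL 110.0 [0.5836 0.0795] [0.0587 0.1427] -1.502
top fixR 134.0 [ 0.6091 -0.1976] [0.0544 0.1279] -1.516
top fixR 121.0 [ 0.6091 -0.1975] [0.0583 0.1285] -1.516
stud [ 0.5975 -0.0271]
stud [ 0.6009 -0.088 ]
side long 162.0 [ 0.4311 -0.2352] [0.1194 0.0473] 1.099
side long 149.0 [ 0.4313 -0.2351] [0.1199 0.0479] 1.097
side fixL 121.0 [0.5843 0.0674] [0.1657 0.1124] 1.294
side fixL 108.0 [0.5843 0.0674] [0.1657 0.1124] 1.294
side fixR 162.0 [ 0.6144 -0.1927] [0.0471 0.1192] -1.482
side fixR 149.0 [ 0.6142 -0.1923] [0.048  0.1213] -1.481
stud [ 0.5992 -0.031 ]
stud [ 0.6039 -0.0886]
```

Call:
servo_tool(commands=[[[-1, -1, 0], 0, 0], [[-1, -1, 0], 0, 0], [[-1, -1, 0], 0, 0], [[-1, -1, 0], 0, 0], [[-1, -1, 0], 0, 0], [[-1, -1, 0], 0, 0], [[-1, -1, 0], 0, 0], [[-1, -1, 0], 0, 0], [[-1, -1, 0], 0, 0], [[-1, -1, 0], 0, 0], [[-1, -1, 0], 0, 0], [[-1, -1, 0], 0, 0], [[-1, -1, 0], 0, 0], [[-1, -1, 0], 0, 0], [[-1, -1, 0], 0, 0], [[-1, -1, 0], 0, 0], [[-1, -1, 0], 0, 0], [[-1, -1, 0], 0, 0], [[-1, -1, 0], 0, 0], [[-1, -1, 0], 0, 0]])

```text
time: 2.2
ee_pos: [0.4663, -0.1843, 0.2311]
eef_rot: [0.21, 0.978, 0.0, -0.0]
wrist_force: [0.6, 0.6, 0.4]
finger_gap: 0.0855
grasp_force: 0.0
```

Call:
servo_tool(commands=[[[0, 0, 0.2], 1, 0], [[0, 0, 0.2], 1, 0], [[0, 0, 0.2], 1, 0], [[0, 0, 0.2], 1, 0], [[0, 0, 0.2], 1, 0], [[0, 0, 0.2], 1, 0], [[0, 0, 0.2], 1, 0], [[0, 0, 0.2], 1, 0], [[0, 0, 0.2], 1, 0], [[0, 0, 0.2], 1, 0], [[0, 0, 0.2], 1, 0], [[0, 0, 0.2], 1, 0], [[0, 0, 0.2], 1, 0], [[0, 0, 0.2], 1, 0], [[0, 0, 0.2], 1, 0], [[0, 0, 0.2], 1, 0], [[0, 0, 0.2], 1, 0], [[0, 0, 0.2], 1, 0], [[0, 0, 0.2], 1, 0], [[0, 0, 0.2], 1, 0]])

```text
time: 4.2
ee_pos: [0.4659, -0.1827, 0.1308]
eef_rot: [0.849, 0.529, -0.0, -0.0]
wrist_force: [-0.1, 0.9, -0.1]
finger_gap: 0.085
grasp_force: 0.0
```

```bash
cat >> h.py <<'E'
def goto(xy,z,yaw):
    s=robot.sense(); M=R.from_quat(s['eef_rot']).as_matrix(); p=s['ee_pos']
    y=np.arctan2(M[1,1],M[0,1]); d=(y-yaw+np.pi/2)%np.pi-np.pi/2
    sh=M.T@(np.array([*xy,z])-p)/.025
    print('t',s['time'],'pos',p.round(4),'yaw',y.round(3),'shift units',sh.round(2),'turn units',round(d/.08,2),'gap',s['finger_gap'],s['grasp_force'],'F',np.round(s['wrist_force'],1))
E
python3 -c "
from h import *
goto((.4303,-.2355),.06,-.473)"
```

```text
t 4.2 pos [ 0.4659 -0.1827  0.1308] yaw -0.456 shift units [-2.52 -0.35  2.83] turn units 0.21 gap 0.08503191714182251 0.0 F [-0.1  0.9 -0.1]
```

Call:
servo_tool(commands=[[[-1, -0.15, 0], 0.2, 0], [[-1, -0.1, 0], 0, 0], [[-0.5, -0.1, 0], 0, 0], [[0, 0, 0.7], 0, 0], [[0, 0, 0.7], 0, 0], [[0, 0, 0.7], 0, 0], [[0, 0, 0.7], 0, 0], [[0, 0, 0.7], 0, 0], [[0, 0, 0.6], 0, 0], [[0, 0, 0.5], 0, 0], [[0, 0, 0.3], 0, 0], [[0, 0, 0.2], 0, 0], [[0, 0, 0], 0, 0]])

```text
time: 5.5
ee_pos: [0.4302, -0.2347, 0.0034]
eef_rot: [0.852, 0.523, -0.0, -0.0]
wrist_force: [-0.1, 0.1, 0.4]
finger_gap: 0.0854
grasp_force: 0.0
```

```bash
python3 - <<'E'
from h import *
goto((.4303,-.2355),.002,-.473)
f=grab('side');cv2.imwrite('pics/g.png',cv2.cvtColor(cv2.resize(f['pixels'][280:480,200:420],None,fx=2.5,fy=2.5),cv2.COLOR_RGB2BGR))
E
```

```text
t 5.5 pos [ 0.4302 -0.2347  0.0034] yaw -0.469 shift units [-0.03  0.02  0.06] turn units 0.05 gap 0.08539412086452701 0.0 F [-0.1  0.1  0.4]
```

View pics/g.png

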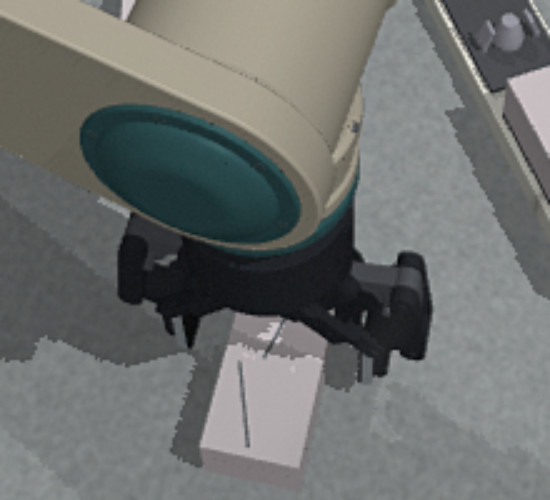

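The fingers straddle the long tile on both sides (crop pixels about 190 and 370, tile at 265). I'll close them and lift.

Call:
servo_tool(commands=[[[0, 0, 0], 0, 1], [[0, 0, 0], 0, 1], [[0, 0, 0], 0, 1], [[0, 0, 0], 0, 1], [[0, 0, 0], 0, 1], [[0, 0, 0], 0, 1], [[0, 0, 0], 0, 1], [[0, 0, 0], 0, 1], [[0, 0, -0.2], 0, 1], [[0, 0, -0.6], 0, 1], [[0, 0, -0.8], 0, 1], [[0, 0, -0.8], 0, 1], [[0, 0, -0.8], 0, 1], [[0, 0, -0.6], 0, 1], [[0, 0, -0.2], 0, 1], [[0, 0, 0], 0, 1]], newtons=80)

```text
time: 7.15
ee_pos: [0.4302, -0.2348, 0.1037]
eef_rot: [0.852, 0.523, 0.0, -0.0]
wrist_force: [0.3, 0.1, -2.9]
finger_gap: 0.0464
grasp_force: 83.7
```

```bash
python3 - <<'E'
from h import *
goto((.603,-.0585),.12,.08)
f=grab('top');save(f,'l.png')
E
```

```text
t 7.15 pos [ 0.4302 -0.2348  0.1037] yaw -0.469 shift units [ 9.41  2.98 -0.65] turn units -6.86 gap 0.0463960862652881 83.72359693050385 F [ 0.3  0.1 -2.9]
```

View pics/l.png

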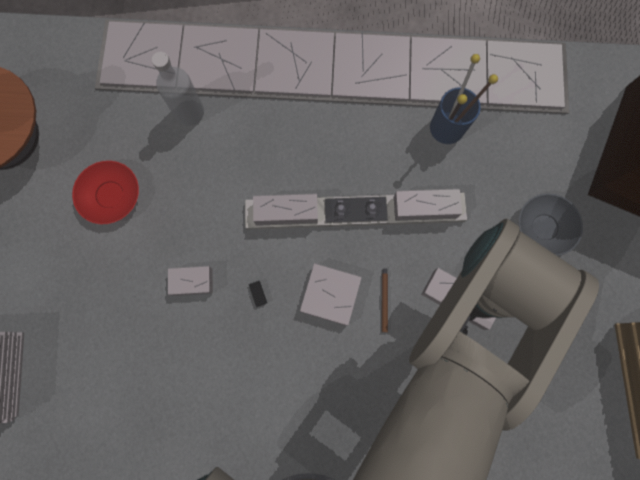

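The tile is held and lifted (around (460,295), gap 46 mm), and the bystanders haven't moved.

Call:
servo_tool(commands=[[[0.4, 0.1, -0.1], 0, 1], [[0.8, 0.3, -0.1], 0, 1], [[1, 0.3, -0.1], 0, 1], [[1, 0.3, -0.1], 0, 1], [[1, 0.3, -0.1], 0, 1], [[1, 0.3, -0.1], 0, 1], [[1, 0.3, 0], 0, 1], [[1, 0.3, 0], 0, 1], [[1, 0.3, 0], 0, 1], [[0.8, 0.3, 0], 0, 1], [[0.4, 0.1, 0], 0, 1]])

```text
time: 8.3
ee_pos: [0.6018, -0.0559, 0.1175]
eef_rot: [0.852, 0.524, -0.001, -0.001]
wrist_force: [0.6, 0.0, -2.1]
finger_gap: 0.0463
grasp_force: 83.6
```

Call:
servo_tool(commands=[[[0, 0, 0], -0.5, 1], [[0, 0, 0], -0.8, 1], [[0, 0, 0], -0.8, 1], [[0, 0, 0], -0.8, 1], [[0, 0, 0], -0.8, 1], [[0, 0, 0], -0.8, 1], [[0, 0, 0], -0.8, 1], [[0, 0, 0], -0.8, 1], [[0, 0, 0], -0.5, 1], [[0, 0, 0], -0.3, 1], [[0, 0, 0], 0, 1]])

```text
time: 9.4
ee_pos: [0.6009, -0.0579, 0.1183]
eef_rot: [0.677, 0.736, -0.0, -0.0]
wrist_force: [0.9, -0.4, -3.3]
finger_gap: 0.0469
grasp_force: 83.7
```

```bash
python3 - <<'E'
from h import *
goto((.603,-.0585),.05,.08)
f=grab('side');cv2.imwrite('pics/a.png',cv2.cvtColor(cv2.resize(f['pixels'][130:430,280:520],None,fx=2,fy=2),cv2.COLOR_RGB2BGR))
E
```

```text
t 9.4 pos [ 0.6009 -0.0579  0.1183] yaw 0.083 shift units [-0.03  0.08  2.73] turn units 0.04 gap 0.046865938115496615 83.73489886522293 F [ 0.9 -0.4 -3.3]
```

View pics/a.png

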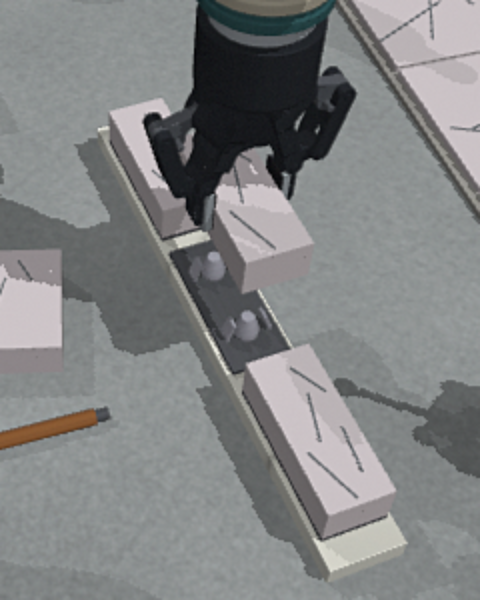

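The tile hangs above the pad, parallel to the strip. Its near end's bottom corners are at crop (243,291) and (311,272), and the stud tips are at (214,257) and (248,317). I'll check these numerically.

```bash
python3 - <<'E'
from h import *
f=grab('side'); r=lambda u,v,z: ray(f,(u/2+280,v/2+130),z)[:2]
a,b=r(243,291,.115),r(311,272,.115); m=(a+b)/2; print('tile end',a.round(4),b.round(4),'centre',(m+.06*np.array([np.cos(1.654),np.sin(1.654)])).round(4))
for p in [(171,254),(234,372),(290,348)]: print('pad',r(*p,.022).round(4))
for p in [(214,257),(248,317)]: print('stud',r(*p,.04).round(4))
a,b=r(244,361,.054),r(311,345,.054); print('fixR end',a.round(4),b.round(4)); m=(a+b)/2; print('place',(m+.075*np.array([np.cos(1.654),np.sin(1.654)])).round(4))
t=grab('top');g=cv2.cvtColor(t['pixels'],cv2.COLOR_RGB2HSV)
s=robot.sense();print(s['ee_pos'])
E
```

```text
tile end [ 0.5839 -0.1196] [ 0.6324 -0.1167] centre [ 0.6032 -0.0583]
pad [ 0.5741 -0.0044]
pad [ 0.5847 -0.1209]
pad [ 0.6308 -0.1121]
stud [ 0.5995 -0.03  ]
stud [ 0.605  -0.0899]
fixR end [ 0.5848 -0.1337] [ 0.634  -0.1335]
place [ 0.6032 -0.0588]
[ 0.6011087  -0.05796678  0.11863759]
```

Call:
servo_tool(commands=[[[0, 0, 0.3], 0, 1], [[0, 0, 0.5], 0, 1], [[0, 0, 0.5], 0, 1], [[0, 0, 0.5], 0, 1], [[0, 0, 0.5], 0, 1], [[0, 0, 0.4], 0, 1], [[0, 0, 0.3], 0, 1], [[0, 0, 0.2], 0, 1], [[0, 0, 0.1], 0, 1], [[0, 0, 0], 0, 1]], newtons=120)

```text
time: 10.55
ee_pos: [0.6015, -0.058, 0.0364]
eef_rot: [0.677, 0.736, 0.0, 0.0]
wrist_force: [0.8, -0.6, -3.1]
finger_gap: 0.046
grasp_force: 125.3
```

Call:
servo_tool(commands=[[[0, 0, 0.1], 0, 1], [[0, 0, 0.1], 0, 1], [[0, 0, 0.1], 0, 1], [[0, 0, 0], 0, 1]])

```text
time: 10.95
ee_pos: [0.6022, -0.0582, 0.0309]
eef_rot: [0.677, 0.736, 0.001, 0.001]
wrist_force: [-2.9, 0.4, 7.6]
finger_gap: 0.0459
grasp_force: 127.2
```

Call:
servo_tool(commands=[[[0, 0, 0.1], 0, 1], [[0, 0, 0.1], 0, 1], [[0, 0, 0.1], 0, 1], [[0, 0, 0], 0, 1], [[0, 0, 0], 0, 1]])

```text
time: 11.45
ee_pos: [0.602, -0.0582, 0.0268]
eef_rot: [0.677, 0.736, 0.0, 0.001]
wrist_force: [-17.2, 1.9, 32.0]
finger_gap: 0.0463
grasp_force: 129.7
```

Call:
servo_tool(commands=[[[0, -0.05, 0], 0, 1], [[0, -0.03, 0.04], 0, 1], [[0, 0, 0.04], 0, 1], [[0, 0, 0], 0, 1]])

```text
time: 11.85
ee_pos: [0.602, -0.0582, 0.0268]
eef_rot: [0.677, 0.736, 0.002, 0.003]
wrist_force: [-11.9, 2.1, 36.7]
finger_gap: 0.0457
grasp_force: 130.7
```

The force rises with no more travel, so the tile appears home. I'll ease off, open, retreat and look.

Call:
servo_tool(commands=[[[0, 0, -0.15], 0, 1], [[0, 0, -0.1], 0, 1], [[0, 0, 0], 0, 0], [[0, 0, 0], 0, 0], [[0, 0, 0], 0, 0], [[0, 0, 0], 0, 0], [[0, 0, 0], 0, 0], [[0, 0, 0], 0, 0], [[0, 0, -0.4], 0, 0], [[0, 0, -0.8], 0, 0], [[0, 0, -1], 0, 0], [[0, 0, -1], 0, 0], [[0, 0, -1], 0, 0], [[0, 0, -1], 0, 0], [[0, 0, -0.5], 0, 0], [[0, 0, 0], 0, 0]])

```text
time: 13.45
ee_pos: [0.6002, -0.0583, 0.1707]
eef_rot: [0.677, 0.736, 0.001, 0.002]
wrist_force: [-0.5, -0.6, -0.4]
finger_gap: 0.0854
grasp_force: 0.0
```

```bash
python3 - <<'E'
from h import *
goto((.603,-.0585),.06,.08)
f=grab('side');save(f,'bs.png');cv2.imwrite('pics/b.png',cv2.cvtColor(cv2.resize(f['pixels'][170:410,310:490],None,fx=2.5,fy=2.5),cv2.COLOR_RGB2BGR))
E
```

```text
t 13.45 pos [ 0.6002 -0.0583  0.1707] yaw 0.083 shift units [-0.01  0.09  4.43] turn units 0.04 gap 0.08539351984701286 0.0 F [-0.5 -0.6 -0.4]
```

View pics/b.png

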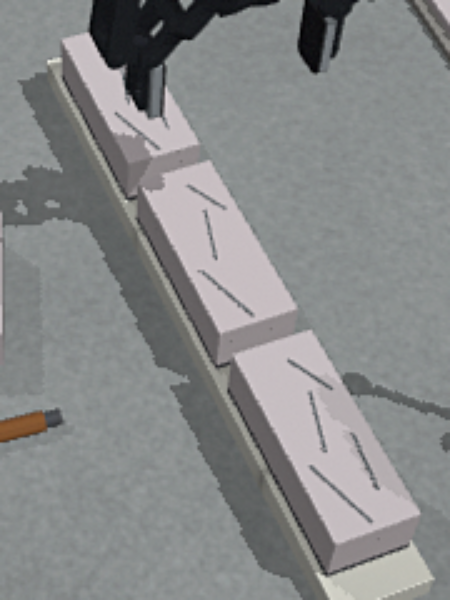

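The tile sits in line between its neighbours (crop (215,255)) and its top looks level with theirs. I'll confirm by pressing gently on top with shut fingers.

Call:
servo_tool(commands=[[[0, 0.1, 0.5], 0, 1], [[0, 0, 0.8], 0, 1], [[0, 0, 0.8], 0, 1], [[0, 0, 0.8], 0, 1], [[0, 0, 0.6], 0, 1], [[0, 0, 0.4], 0, 1], [[0, 0, 0.2], 0, 1], [[0, 0, 0.1], 0, 1], [[0, 0, 0], 0, 1], [[0, 0, 0], 0, 1]], newtons=40)

```text
time: 14.5
ee_pos: [0.6022, -0.058, 0.064]
eef_rot: [0.677, 0.736, 0.0, 0.001]
wrist_force: [0.0, 0.0, -0.6]
finger_gap: -0.0
grasp_force: 0.0
```

Call:
servo_tool(commands=[[[0, 0, 0.1], 0, 1], [[0, 0, 0.1], 0, 1], [[0, 0, 0.1], 0, 1], [[0, 0, 0], 0, 1]])

```text
time: 14.9
ee_pos: [0.6014, -0.0579, 0.055]
eef_rot: [0.677, 0.736, -0.0, -0.0]
wrist_force: [-0.2, -0.3, 0.1]
finger_gap: 0.0002
grasp_force: 0.0
```

Call:
servo_tool(commands=[[[0, 0, 0.08], 0, 1], [[0, 0, 0.08], 0, 1], [[0, 0, 0.04], 0, 1], [[0, 0, 0], 0, 1]])

```text
time: 15.3
ee_pos: [0.6023, -0.0579, 0.054]
eef_rot: [0.677, 0.736, 0.001, 0.001]
wrist_force: [-9.8, 1.7, 17.9]
finger_gap: -0.0002
grasp_force: 9.1
```

Contact is at z = 0.054 and stays there under 18 N, which matches fully home. I'll retreat and hand in.

Call:
servo_tool(commands=[[[0, 0, -0.3], 0, 1], [[0, 0, -0.7], 0, 1], [[0, 0, -1], 0, 1], [[0, 0, -1], 0, 1], [[0, 0, -1], 0, 1], [[0, 0, -0.5], 0, 1], [[0, 0, 0], 0, 1], [[0, 0, 0], 0, 1]])

```text
time: 16.1
ee_pos: [0.6014, -0.0579, 0.1618]
eef_rot: [0.677, 0.736, -0.0, -0.001]
wrist_force: [-0.5, 0.5, -1.0]
finger_gap: 0.0003
grasp_force: 0.0
```

```bash
python3 -c "
from h import *
goto((.603,-.0585),.06,.08)
print(robot.close_job())"
```

```text
t 16.1 pos [ 0.6014 -0.0579  0.1618] yaw 0.083 shift units [-0.03  0.07  4.07] turn units 0.04 gap 0.00027116665506424995 0.0 F [-0.5  0.5 -1. ]
the job is handed in; nothing more can be done
None
```

The long tile is pressed home on the bare place, its top at 54 mm like its neighbours, and the arm is clear; I handed the job in at about 16 s, and no verdict came back.

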